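Set out bisque tumblers by size on the ware board

ROBOT

A 6-joint arm with a two-finger parallel gripper is mounted at the origin on the work surface. World frame = base frame: x ahead of the robot, y to its left, z up, the work surface at z = 0. Lengths are in m, angles in rad, forces in N, time in s.
With the tool pointing down it reaches from about 0.35 to 0.975 m from the base axis. Payload 4.9 kg.
Tool frame: the origin (TCP) lies on the centre line of the jaws, within the pads' length; the fingertips stand 14 mm ahead of it and the grasp point (between the pads) lies 5 mm behind it; z points along the fingers, y is the line along which they close (so a half turn about z gives the same grasp; the last joint's range is limited). The gripper opens to 85 mm and grips with 20 to 120 N. Pads are 22 mm wide; open, the fingers measure 114 mm over their backs; the gripper's body (76 mm by 85 mm) begins 54 mm behind the grasp point. The pads swing forward as they close: fully open they stand 13 mm farther back than shut.
Start: joints at [-1.4, 0.053, 1.613, -0, 1.476, -0.119], TCP at [0.179, -0.599, 0.245] pointing down, gripper open.
Joint ranges: [-3.01, 3.01], [-1.01, 2.22], [0.06, 2.58], [-1.02, 4.17], [0.09, 2.62], [-3.14, 3.14]. Speed limits (rad/s): [2.57, 2.57, 3.14, 3.14, 3.14, 3.14].

INTERFACE

Orientations are given as a unit quaternion [w, x, y, z].
In Python, from plant import * gives the robot as it stands.
- The arm moves only by the tool send_rows, never from a script. Its argument "steps" is a list of rows, each an object with "translation": the shift along the tool's x, y, z in cm, a list of three; "delta_rot": the turn, a rotation vector about the tool's x, y, z in rad, a list of three; "jaw": the finger opening in cm, from 0 to 8.54. In form: [{"translation": [dx, dy, dz], "delta_rot": [rx, ry, rz], "jaw": jaw}, ...]. A call has exactly 8 rows; each row is the pose to reach, as a shift and turn from the pose commanded when the call began, along the tool's axes at that moment; what a row does not reach only later rows make up. A row lasts 1/10 s, in which the tool goes at most 50 mm and 8.59 degrees, less where a joint would pass 70% of its speed; a pose out of reach is approached as far as the arm can. A call with a gripper value outside its range is refused whole. The fingers move at their own pace and stop on an object; the grip force is fixed at half the most. Time passes only in rows, so rows that repeat a pose let the fingers close, or fill a call up. It gives the time, the measured TCP pose, the force, the opening and the grip force at its end, in the units of the state.
- state(): the state, without advancing time (a new reading comes with each control period).
- grab_frame(name): name is "side" or "top" or "wrist"; returns a dict with "pixels" (480x640x3 uint8, blue, green, red), "range_z" (480x640 float32, m along the optical axis (not along the pixel's ray), 0 where there is no reading), "fx", "fy", "cx", "cy" (pixels), "rvec" (rotation vector, rad) and "tvec" (3), from world to camera coordinates, as OpenCV has them. Camera axes: x right, y down, z forward; pixel columns grow to the right and rows downward; lengths in m; the calibration is good to about 2 mm. A picture is of the moment at which its call begins.
- job_done(): hands the job in; it is judged then, once.
The state is a dict: "time": time; "joint_pos": joint angles; "joint_vel": joint speeds; "joint_efforts": joint torques, N m; "tool_pos": TCP position; "tool_rot": TCP orientation; "contact_force": force on the tool from outside, world axes, zero at the start; "ft_torque": the same for the moment, N m; "gripper_width": opening from 0.0 (shut) to 1.0 (fully open); "grasp_force": force on a finger pad.
Only numpy, scipy, OpenCV 4.12 (cv2) and the standard library are available. Lean on these libraries where they do the work, as an engineer would, in place of code of your own. Each camera call takes 0.05 s, during which the arm holds its last target. There are 200 camera calls.

TASK

Set the four upside-down clay tumblers out in order of size on the row of four pale round setters on the dark ware board, one standing in the middle of each setter, the tallest on the setter next to the upturned bowl and the shortest next to the mug. Keep them foot up as they stand, set each one down gently rather than letting it drop, knock none over, and leave the bowl and the mug where they are.

Things in the scene. Friction and masses are not known exactly. Their poses are not given: they have to be found in the camera images.
- tumbler_largest_mid (a point): the largest of four round straight-sided tumblers of unglazed pinkish clay, standing upside down (closed foot up, open rim down); diameter 64 mm, height 108 mm, about 260 g; the sides are straight up to 16 mm below the top, then round in by 9 mm. This point is its centre, 54 mm above its rim; z points up.
- tumbler_large_mid (a point): the second largest of four round straight-sided tumblers of unglazed pinkish clay, standing upside down (closed foot up, open rim down); diameter 58 mm, height 92 mm, about 200 g; the sides are straight up to 16 mm below the top, then round in by 9 mm. This point is its centre, 46 mm above its rim; z points up.
- tumbler_small_mid (a point): the third largest of four round straight-sided tumblers of unglazed pinkish clay, standing upside down (closed foot up, open rim down); diameter 52 mm, height 76 mm, about 150 g; the sides are straight up to 16 mm below the top, then round in by 9 mm. This point is its centre, 38 mm above its rim; z points up.
- tumbler_smallest_mid (a point): the smallest of four round straight-sided tumblers of unglazed pinkish clay, standing upside down (closed foot up, open rim down); diameter 46 mm, height 60 mm, about 110 g; the sides are straight up to 16 mm below the top, then round in by 9 mm. This point is its centre, 30 mm above its rim; z points up.
- setter_1: setter 1 of a row of four equal pale plaster discs, 76 mm across and 6 mm thick, fixed on a dark wooden ware board (130 x 700 x 18 mm, lying on the table); numbered along the row, 87 to 103 mm apart along the board and up to 12 mm off its centre line. Origin: centre of its underside, 18 mm above the table (so its top is 24 mm above the table); y runs along the board towards setter 4, x across it, z up.
- setter_2: setter 2 of a row of four equal pale plaster discs, 76 mm across and 6 mm thick, fixed on a dark wooden ware board (130 x 700 x 18 mm, lying on the table); numbered along the row, 87 to 103 mm apart along the board and up to 12 mm off its centre line. Origin: centre of its underside, 18 mm above the table (so its top is 24 mm above the table); y runs along the board towards setter 4, x across it, z up.
- setter_3: setter 3 of a row of four equal pale plaster discs, 76 mm across and 6 mm thick, fixed on a dark wooden ware board (130 x 700 x 18 mm, lying on the table); numbered along the row, 87 to 103 mm apart along the board and up to 12 mm off its centre line. Origin: centre of its underside, 18 mm above the table (so its top is 24 mm above the table); y runs along the board towards setter 4, x across it, z up.
- setter_4: setter 4 of a row of four equal pale plaster discs, 76 mm across and 6 mm thick, fixed on a dark wooden ware board (130 x 700 x 18 mm, lying on the table); numbered along the row, 87 to 103 mm apart along the board and up to 12 mm off its centre line. Origin: centre of its underside, 18 mm above the table (so its top is 24 mm above the table); y runs along the board towards setter 4, x across it, z up.
- bowl: upturned bowl of unglazed pinkish clay, 130 mm across, 66 mm high, loose on one end of the ware board beyond the row (either end). Origin: centre of its underside; z up. Not to be moved.
- mug: white glazed mug standing upright, 80 mm across, 85 mm high, with a handle at its +y side, loose on the other end of the ware board beyond the row. Origin: centre of its underside; z up. Not to be moved.
There are look-alikes about, which are no part of the job. Leave any green or purple look-alike of the part that bears tumbler_large_mid alone. Leave any pink look-alike of the part that bears tumbler_smallest_mid alone.

How it is judged:
By the outcome, as a careful person would: the job done as asked, in the order asked, and still so for the second after the job is handed in, with the robot touching nothing.
It also fails if it takes over 99 s, if anything falls off the work surface, if the arm or the gripper's body presses on something with over 40 N, if the wrist force passes 120 N, or if a joint passes its speed limit or range.

## Working session

There is one attempt and no reset: what is moved stays moved. The work goes in short steps, Python scripts to look and compute and a tool call to move; the robot and the scene stay as the last step left them, time stands still between calls to the robot, and variables do not carry over. Pictures are saved under pics/ and viewed, at most 14 in all, crops included, and the job is handed in when it is done.

Besides the shell and the picture viewer there is one more tool, called after "Request:" in YAML: its name, and indented under it one key for each argument. send_rows: Moves the arm, as the interface text tells. Its arguments: {"type":"object","properties":{"steps":{"type":"array","items":{"type":"object","properties":{"translation":{"type":"array","items":{"type":"number"}},"delta_rot":{"type":"array","items":{"type":"number"}},"jaw":{"type":"number"}}}}},"required":["steps"]}

```bash
mkdir -p pics; ls
python3 - <<'E'
from plant import *
import cv2,numpy as np,pickle
for n in ["top","side"]:
    f=grab_frame(n); cv2.imwrite(f"pics/{n}0.png",f["pixels"]); pickle.dump(f,open(f"{n}0.pkl","wb"))
    R=cv2.Rodrigues(np.array(f["rvec"],float))[0]; print(n,f["fx"],f["cx"],f["cy"],-R.T@np.array(f["tvec"]).ravel(),R.round(2).tolist())
print(state())
E
```

```text
pics
top 552.3608335044231 315.9905244935595 252.385257308003 [ 0.37830129 -0.03267607  1.1328221 ] [[-0.0, -1.0, -0.0], [-0.99, 0.0, -0.11], [0.11, 0.0, -0.99]]
side 552.1629222609814 315.6350521657608 246.1452906018307 [0.04896864 0.79230251 0.74845983] [[-0.89, -0.46, -0.0], [-0.27, 0.51, -0.82], [0.38, -0.72, -0.58]]
{'time': 0.1, 'joint_pos': array([-1.39998193e+00,  5.33084837e-02,  1.61417846e+00, -1.02582241e-06,
        1.47599474e+00, -1.18995107e-01]), 'joint_vel': array([ 0.00032601, -0.00028142, -0.00237642, -0.00149587,  0.00013556,
       -0.00109579]), 'joint_efforts': array([ 1.19105338e-03, -3.94900954e+01, -3.71360600e+01,  1.51418899e-06,
        3.93377995e-03, -2.95636262e-07]), 'tool_pos': array([ 0.17851577, -0.59839442,  0.24416199]), 'tool_rot': array([-9.44183875e-04,  9.89519216e-01,  1.44398164e-01, -2.49796768e-05]), 'contact_force': array([ 0.79353589, -0.09325362, -0.88985164]), 'ft_torque': array([0.00379725, 0.02091486, 0.0166361 ]), 'grasp_force': 0.0, 'gripper_width': 0.999945328146204}
```

View pics/top0.png

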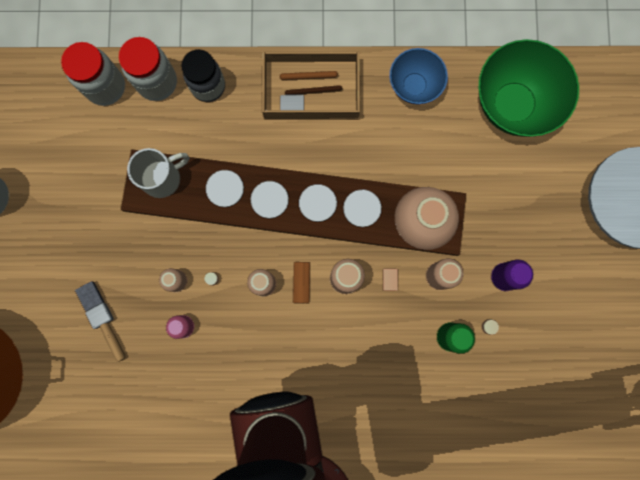

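View pics/side0.png

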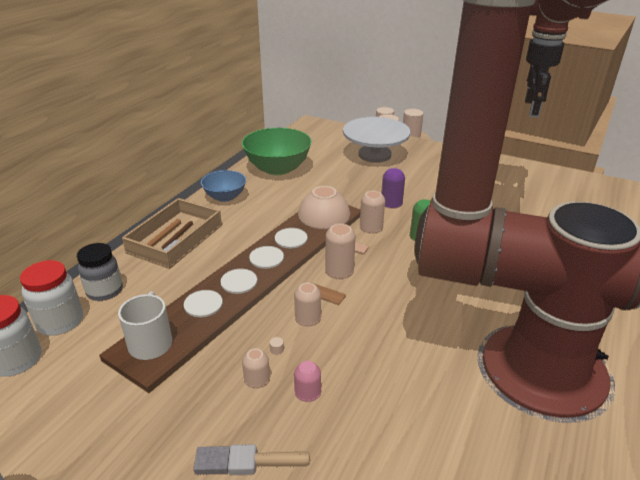

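The top view shows clay tumblers at (172,280), (261,282), (348,276) and (448,273). The setters are at (224,188), (269,199), (317,203) and (362,208), with the mug at (153,172) on the left and the bowl at (427,217) on the right. The look-alikes are pink at (179,327), green at (456,338) and purple at (512,275). Next I'll measure these and enlarge a crop to confirm.

```bash
cat > h.py <<'E'
import cv2,numpy as np
def cloud(f):
    z=f["range_z"]; v,u=np.mgrid[:480,:640]
    P=np.dstack([(u-f["cx"])/f["fx"]*z,(v-f["cy"])/f["fy"]*z,z])
    R=cv2.Rodrigues(np.array(f["rvec"],float))[0]
    W=(P-np.array(f["tvec"]).ravel())@R; W[z==0]=np.nan
    return W
def fit(f,seed,h,rad,tol=0.006):
    "centre of the level disc at height h nearest the seed (x,y)"
    W=cloud(f); m=(abs(W[...,2]-h)<tol)&(np.hypot(W[...,0]-seed[0],W[...,1]-seed[1])<rad)
    p=W[m]; (cx,cy),r=cv2.minEnclosingCircle(p[:,:2].astype(np.float32))
    return np.array([*p.mean(0),cx,cy,r,len(p)])
E
python3 - <<'E'
import pickle,cv2,numpy as np
from h import *
f=pickle.load(open("top0.pkl","rb")); g=pickle.load(open("side0.pkl","rb"));W=cloud(f)
np.set_printoptions(precision=4,suppress=True)
print("tumblers: mean xyz, enclosing circle, n")
for n,(u,v),h in [("L",(348,276),.108),("l",(448,273),.092),("s",(261,282),.076),("ss",(172,280),.060)]:
    s=W[v,u]; print(n,s,fit(f,s,h,.05,.004),fit(g,s,h,.05,.004))
for n,(u,v) in zip("1234",[(224,188),(269,199),(317,203),(362,208)]):
    s=W[v,u]; 
    m=np.zeros((480,640),np.uint8); mask=(f["pixels"].min(2)>140).astype(np.uint8)
    k,lab,st,c=cv2.connectedComponentsWithStats(mask); i=lab[v,u]; uu,vv=c[i]
    mm=(lab==i)
    print(n,s,W[mm].mean(0),st[i][4],"side",fit(g,s,.024,.040,.003))
for n,(u,v) in dict(brick=(302,282),block=(390,279),cork=(211,279),bowl=(432,212),pink=(179,327),mugrim=(133,167),purple=(510,275),box=(292,104)).items(): print(n,W[v,u])
im=f["pixels"][130:350,120:560]; cv2.imwrite("pics/crop1.png",cv2.resize(im,None,fx=1.8,fy=1.8,interpolation=3))
E
```

```text
tumblers: mean xyz, enclosing circle, n
L [ 0.4455 -0.0889  0.1127] [  0.4483  -0.0878   0.1082   0.4471  -0.0879   0.0284 582.    ] [  0.4477  -0.0862   0.1071   0.449   -0.0881   0.0268 259.    ]
l [ 0.4521 -0.2777  0.0962] [  0.4531  -0.2804   0.092    0.4539  -0.2801   0.0248 445.    ] [  0.4531  -0.2798   0.091    0.4548  -0.2808   0.025  144.    ]
s [0.4365 0.0756 0.0766] [  0.4375   0.0795   0.0761   0.4379   0.0806   0.022  339.    ] [  0.437    0.0807   0.0749   0.4389   0.0802   0.0205 212.    ]
ss [0.4415 0.2503 0.0606] [  0.4432   0.2574   0.0602   0.4433   0.2577   0.0204 225.    ] [  0.4431   0.2585   0.059    0.4429   0.2589   0.0175 202.    ]
1 [0.632  0.1588 0.0233] [nan nan nan] 1030 side [  0.6315   0.1588   0.0233   0.6328   0.1585   0.0391 722.    ]
2 [0.6089 0.0663 0.0241] [nan nan nan] 1033 side [  0.6083   0.0669   0.0233   0.6093   0.0663   0.0394 619.    ]
3 [ 0.5999 -0.0316  0.0269] [nan nan nan] 1034 side [  0.6009  -0.0309   0.0234   0.6008  -0.0318   0.0389 525.    ]
4 [ 0.5897 -0.1232  0.0256] [nan nan nan] 1041 side [  0.5896  -0.1214   0.0233   0.5891  -0.1232   0.0397 448.    ]
brick [ 0.4405 -0.0008  0.0041]
block [ 0.4459 -0.1796  0.0123]
cork [0.4456 0.1816 0.0237]
bowl [ 0.5706 -0.253   0.0837]
pink [0.3508 0.2352 0.0571]
mugrim [0.6609 0.3272 0.0807]
purple [ 0.4484 -0.3953  0.0922]
box [0.8154 0.0209 0.0094]
```

View pics/crop1.png

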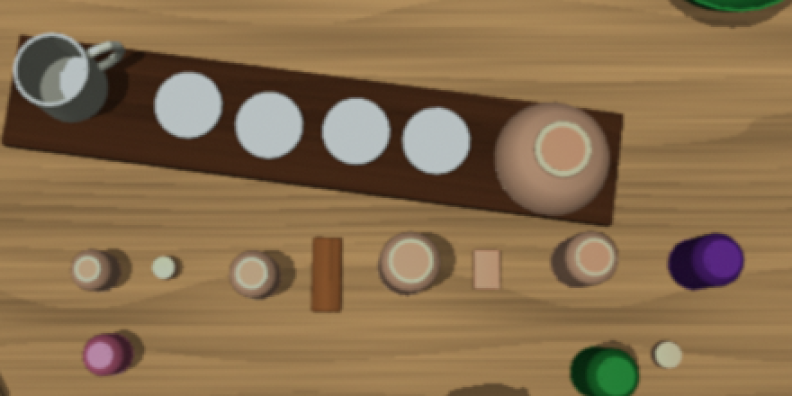

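The crop matches: four pinkish tumblers in the middle row and the pink, green and purple look-alikes outside it. The bowl is next to setter 4 and the mug next to setter 1. So largest goes to 4, large to 3, small to 2 and smallest to 1. The measured heights agree with the given sizes.

```bash
cat >> h.py <<'E'
from scipy.spatial.transform import Rotation as Ro
def rot(q): return Ro.from_quat([*q[1:],q[0]])
def ray(f,uv,h):
    R=cv2.Rodrigues(np.array(f["rvec"],float))[0]; C=-R.T@np.array(f["tvec"]).ravel()
    d=R.T@np.array([(uv[0]-f["cx"])/f["fx"],(uv[1]-f["cy"])/f["fy"],1]); return C+d*(h-C[2])/d[2]
def goal(s,p,ydir=(.989,-.147)):
    y=np.array([*ydir,0]);y/=np.linalg.norm(y); z=np.array([0,0,-1.]); x=np.cross(y,z)
    R=rot(s["tool_rot"]); T=Ro.from_matrix(np.c_[x,y,z])
    print("pos",s["tool_pos"].round(4),"t",s["time"],"dt cm",(R.inv().apply(np.array(p)-s["tool_pos"])*100).round(2),"rv",(R.inv()*T).as_rotvec().round(4))
E
python3 - <<'E'
import pickle
from h import *
from plant import *
for n in ("top","side"):
    f=pickle.load(open(n+"0.pkl","rb")); W=cloud(f); im=f["pixels"].astype(int)
    mask=((im.min(2)>140)&(abs(W[...,2]-.024)<.012)).astype(np.uint8); k,lab,st,c=cv2.connectedComponentsWithStats(mask)
    for i in range(1,k):
        if st[i][4]>300:
            p=ray(f,c[i],.024)
            if .5<p[0]<.7: print(n,p.round(4),st[i][4])
goal(state(),(.4538,-.280,.18))
E
```

```text
top [0.6321 0.1585 0.024 ] 1025
top [0.6087 0.0664 0.024 ] 1027
top [ 0.6015 -0.0324  0.024 ] 1027
top [ 0.5906 -0.1229  0.024 ] 1037
side [ 0.5905 -0.1226  0.024 ] 490
side [ 0.6014 -0.0324  0.024 ] 564
side [0.6086 0.0663 0.024 ] 667
side [0.6318 0.1585 0.024 ] 773
pos [ 0.1785 -0.5984  0.2442] t 0.1 dt cm [ 35.48 -22.63   6.47] rv [-0.0015 -0.0013 -1.1334]
```

Request:
send_rows:
  steps:
    - {"translation": [35.5,-22.6,6.5],"delta_rot": [0,0,-1.133],"jaw": 8.5}
    - {"translation": [35.5,-22.6,6.5],"delta_rot": [0,0,-1.133],"jaw": 8.5}
    - {"translation": [35.5,-22.6,6.5],"delta_rot": [0,0,-1.133],"jaw": 8.5}
    - {"translation": [35.5,-22.6,6.5],"delta_rot": [0,0,-1.133],"jaw": 8.5}
    - {"translation": [35.5,-22.6,6.5],"delta_rot": [0,0,-1.133],"jaw": 8.5}
    - {"translation": [35.5,-22.6,6.5],"delta_rot": [0,0,-1.133],"jaw": 8.5}
    - {"translation": [35.5,-22.6,6.5],"delta_rot": [0,0,-1.133],"jaw": 8.5}
    - {"translation": [35.5,-22.6,6.5],"delta_rot": [0,0,-1.133],"jaw": 8.5}

```text
time: 0.9
tool_pos: [0.4383, -0.2983, 0.1836]
tool_rot: [-0.0, 0.756, 0.655, -0.0]
contact_force: [0.3, -0.0, -0.0]
gripper_width: 0.996
grasp_force: 0.0
```

Run:
```python
from h import *
from plant import *
goal(state(),(.4538,-.280,.055)); print(state()["joint_pos"].round(2))
```

```text
pos [ 0.4383 -0.2983  0.1836] t 0.9 dt cm [ 2.03  1.28 12.86] rv [-0.0002 -0.0001  0.0038]
[-0.74 -0.13  1.89  0.    1.38 -0.59]
```

Request:
send_rows:
  steps:
    - {"translation": [2.0,1.3,2.0],"delta_rot": [0,0,0.003],"jaw": 8.5}
    - {"translation": [2.0,1.3,2.0],"delta_rot": [0,0,0.003],"jaw": 8.5}
    - {"translation": [2.0,1.3,2.0],"delta_rot": [0,0,0.003],"jaw": 8.5}
    - {"translation": [2.0,1.3,2.0],"delta_rot": [0,0,0.003],"jaw": 8.5}
    - {"translation": [2.0,1.3,2.0],"delta_rot": [0,0,0.003],"jaw": 8.5}
    - {"translation": [2.0,1.3,2.0],"delta_rot": [0,0,0.003],"jaw": 8.5}
    - {"translation": [2.0,1.3,2.0],"delta_rot": [0,0,0.003],"jaw": 8.5}
    - {"translation": [2.0,1.3,2.0],"delta_rot": [0,0,0.003],"jaw": 8.5}

```text
time: 1.7
tool_pos: [0.4532, -0.2828, 0.1645]
tool_rot: [0.0, 0.759, 0.651, 0.0]
contact_force: [0.3, 0.2, 0.4]
gripper_width: 0.999
grasp_force: 0.0
```

Run:
```python
from h import *
from plant import *
goal(state(),(.4538,-.280,.052))
```

```text
pos [ 0.4532 -0.2828  0.1645] t 1.7 dt cm [ 0.28  0.02 11.25] rv [ 0.0004  0.0002 -0.0042]
```

Request:
send_rows:
  steps:
    - {"translation": [0.3,0,1.0],"delta_rot": [0,0,-0.004],"jaw": 8.5}
    - {"translation": [0.3,0,3.5],"delta_rot": [0,0,-0.004],"jaw": 8.5}
    - {"translation": [0.3,0,6.0],"delta_rot": [0,0,-0.004],"jaw": 8.5}
    - {"translation": [0.3,0,8.5],"delta_rot": [0,0,-0.004],"jaw": 8.5}
    - {"translation": [0.3,0,10.5],"delta_rot": [0,0,-0.004],"jaw": 8.5}
    - {"translation": [0.3,0,11.2],"delta_rot": [0,0,-0.004],"jaw": 8.5}
    - {"translation": [0.3,0,11.2],"delta_rot": [0,0,-0.004],"jaw": 8.5}
    - {"translation": [0.3,0,11.2],"delta_rot": [0,0,-0.004],"jaw": 8.5}

```text
time: 2.5
tool_pos: [0.4542, -0.2797, 0.053]
tool_rot: [0.001, 0.757, 0.653, 0.0]
contact_force: [-0.7, -0.2, 0.2]
gripper_width: 0.99
grasp_force: 0.0
```

Run:
```python
from h import *
from plant import *
goal(state(),(.4538,-.280,.052))
```

```text
pos [ 0.4542 -0.2797  0.053 ] t 2.5 dt cm [-0.04 -0.04  0.1 ] rv [0.001  0.0006 0.0007]
```

Request:
send_rows:
  steps:
    - {"translation": [0,0,0],"delta_rot": [0,0,0],"jaw": 6.5}
    - {"translation": [0,0,0],"delta_rot": [0,0,0],"jaw": 5.0}
    - {"translation": [0,0,0],"delta_rot": [0,0,0],"jaw": 5.0}
    - {"translation": [0,0,0],"delta_rot": [0,0,0],"jaw": 5.0}
    - {"translation": [0,0,0],"delta_rot": [0,0,0],"jaw": 5.0}
    - {"translation": [0,0,0],"delta_rot": [0,0,0],"jaw": 5.0}
    - {"translation": [0,0,0],"delta_rot": [0,0,0],"jaw": 5.0}
    - {"translation": [0,0,0],"delta_rot": [0,0,0],"jaw": 5.0}

```text
time: 3.3
tool_pos: [0.4547, -0.2802, 0.054]
tool_rot: [0.001, 0.757, 0.653, 0.0]
contact_force: [-1.3, 1.5, 5.9]
gripper_width: 0.662
grasp_force: 64.5
```

Request:
send_rows:
  steps:
    - {"translation": [0,0,-0.5],"delta_rot": [0,0,0],"jaw": 5.0}
    - {"translation": [0,0,-2.0],"delta_rot": [0,0,0],"jaw": 5.0}
    - {"translation": [0,0,-4.5],"delta_rot": [0,0,0],"jaw": 5.0}
    - {"translation": [0,0,-7.5],"delta_rot": [0,0,0],"jaw": 5.0}
    - {"translation": [0,0,-10.5],"delta_rot": [0,0,0],"jaw": 5.0}
    - {"translation": [0,0,-12.0],"delta_rot": [0,0,0],"jaw": 5.0}
    - {"translation": [0,0,-13.0],"delta_rot": [0,0,0],"jaw": 5.0}
    - {"translation": [0,0,-13.0],"delta_rot": [0,0,0],"jaw": 5.0}

```text
time: 4.1
tool_pos: [0.4541, -0.2796, 0.1834]
tool_rot: [0.001, 0.757, 0.653, 0.0]
contact_force: [0.6, 0.1, -2.3]
gripper_width: 0.666
grasp_force: 64.2
```

Run:
```python
from h import *
from plant import *
s=state(); print(s["gripper_width"],s["grasp_force"]); goal(s,(.6015,-.0324,.183))
```

```text
0.6655106378839633 64.1708136163652
pos [ 0.4541 -0.2796  0.1834] t 4.1 dt cm [26.62 10.96  0.03] rv [0.0017 0.001  0.0006]
```

Request:
send_rows:
  steps:
    - {"translation": [2,0.8,0],"delta_rot": [0,0,0],"jaw": 5.0}
    - {"translation": [6,2.5,0],"delta_rot": [0,0,0],"jaw": 5.0}
    - {"translation": [10,4.1,0],"delta_rot": [0,0,0],"jaw": 5.0}
    - {"translation": [14,5.8,0],"delta_rot": [0,0,0],"jaw": 5.0}
    - {"translation": [18,7.4,0],"delta_rot": [0,0,0],"jaw": 5.0}
    - {"translation": [22,9.1,0],"delta_rot": [0,0,0],"jaw": 5.0}
    - {"translation": [25,10.3,0],"delta_rot": [0,0,0],"jaw": 5.0}
    - {"translation": [26.6,11.0,0],"delta_rot": [0.001,0.001,0],"jaw": 5.0}

```text
time: 4.9
tool_pos: [0.6012, -0.0298, 0.1797]
tool_rot: [-0.002, 0.756, 0.654, -0.001]
contact_force: [-0.7, -0.2, -2.0]
gripper_width: 0.66
grasp_force: 64.3
```

Request:
send_rows:
  steps:
    - {"translation": [0,0,1],"delta_rot": [0,0,0],"jaw": 5.0}
    - {"translation": [0,0,3],"delta_rot": [0,0,0],"jaw": 5.0}
    - {"translation": [0,0,5],"delta_rot": [0,0,0],"jaw": 5.0}
    - {"translation": [0,0,7],"delta_rot": [0,0,0],"jaw": 5.0}
    - {"translation": [0,0,8],"delta_rot": [0,0,0],"jaw": 5.0}
    - {"translation": [0,0,8.5],"delta_rot": [0,0,0],"jaw": 5.0}
    - {"translation": [0,0,8.5],"delta_rot": [0,0,0],"jaw": 5.0}
    - {"translation": [0,0,8.5],"delta_rot": [0,0,0],"jaw": 5.0}

```text
time: 5.7
tool_pos: [0.602, -0.0327, 0.0981]
tool_rot: [-0.0, 0.757, 0.653, 0.0]
contact_force: [-0.1, -0.0, -1.8]
gripper_width: 0.667
grasp_force: 64.3
```

Run:
```python
from h import *
from plant import *
goal(state(),(.6015,-.0324,.078))
for n in ("top","side"):
    f=grab_frame(n); print(n,fit(f,(.6015,-.0324),.118,.05,.01).round(4) if 0 else "")
    cv2.imwrite(f"pics/{n}1.png",f["pixels"])
```

```text
pos [ 0.602  -0.0327  0.0981] t 5.7 dt cm [ 0.02 -0.05  2.01] rv [ 0.0004 -0.0009  0.0002]
top 
side
```

View pics/side1.png

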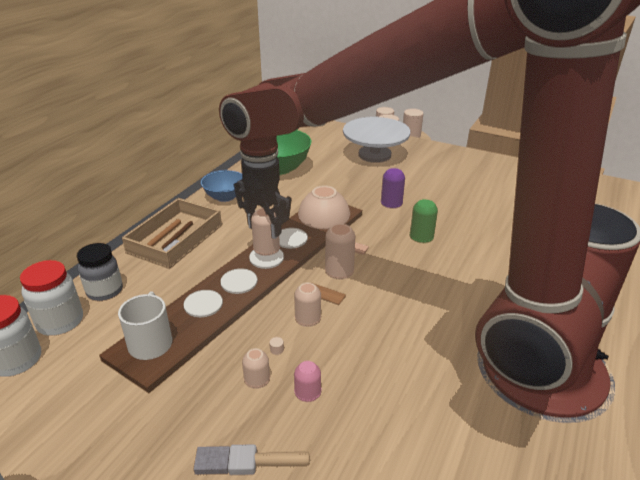

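The side view shows the large tumbler upright in the jaws at (265,232), just above setter 3.

Request:
send_rows:
  steps:
    - {"translation": [0,0,0.6],"delta_rot": [0,0,0],"jaw": 5.0}
    - {"translation": [0,0,1.2],"delta_rot": [0,0,0],"jaw": 5.0}
    - {"translation": [0,0,1.6],"delta_rot": [0,0,0],"jaw": 5.0}
    - {"translation": [0,0,1.8],"delta_rot": [0,0,0],"jaw": 5.0}
    - {"translation": [0,0,1.9],"delta_rot": [0,0,0],"jaw": 5.0}
    - {"translation": [0,0,2.0],"delta_rot": [0,0,0],"jaw": 5.0}
    - {"translation": [0,0,2.0],"delta_rot": [0,0,0],"jaw": 5.0}
    - {"translation": [0,0,2.0],"delta_rot": [0,0,0],"jaw": 5.0}

```text
time: 6.6
tool_pos: [0.6015, -0.0321, 0.0781]
tool_rot: [-0.001, 0.757, 0.653, 0.0]
contact_force: [-4.6, 0.8, 5.4]
gripper_width: 0.665
grasp_force: 64.8
```

Request:
send_rows:
  steps:
    - {"translation": [0,0,0],"delta_rot": [0,0,0],"jaw": 6.0}
    - {"translation": [0,0,0],"delta_rot": [0,0,0],"jaw": 6.6}
    - {"translation": [0,0,0],"delta_rot": [0,0,0],"jaw": 7.2}
    - {"translation": [0,0,0],"delta_rot": [0,0,0],"jaw": 8.0}
    - {"translation": [0,0,0],"delta_rot": [0,0,0],"jaw": 8.5}
    - {"translation": [0,0,0],"delta_rot": [0,0,0],"jaw": 8.5}
    - {"translation": [0,0,0],"delta_rot": [0,0,0],"jaw": 8.5}
    - {"translation": [0,0,0],"delta_rot": [0,0,0],"jaw": 8.5}

```text
time: 7.4
tool_pos: [0.6014, -0.0322, 0.0772]
tool_rot: [-0.001, 0.757, 0.653, 0.0]
contact_force: [-0.4, 0.6, -0.3]
gripper_width: 0.999
grasp_force: 0.0
```

Request:
send_rows:
  steps:
    - {"translation": [0,0,-1],"delta_rot": [0,0,0],"jaw": 8.5}
    - {"translation": [0,0,-3],"delta_rot": [0,0,0],"jaw": 8.5}
    - {"translation": [0,0,-6],"delta_rot": [0,0,0],"jaw": 8.5}
    - {"translation": [0,0,-9],"delta_rot": [0,0,0],"jaw": 8.5}
    - {"translation": [0,0,-11.5],"delta_rot": [0,0,0],"jaw": 8.5}
    - {"translation": [0,0,-11.5],"delta_rot": [0,0,0],"jaw": 8.5}
    - {"translation": [0,0,-11.5],"delta_rot": [0,0,0],"jaw": 8.5}
    - {"translation": [0,0,-11.5],"delta_rot": [0,0,0],"jaw": 8.5}

```text
time: 8.2
tool_pos: [0.6007, -0.0322, 0.1907]
tool_rot: [-0.002, 0.757, 0.653, -0.001]
contact_force: [0.8, -0.2, 0.1]
gripper_width: 0.999
grasp_force: 0.0
```

Run:
```python
from h import *
from plant import *
s=state(); print(s["gripper_width"]); goal(s,(.447,-.0878,.18))
```

```text
0.9992717706845013
pos [ 0.6007 -0.0322  0.1907] t 8.2 dt cm [ -7.75 -14.38   1.12] rv [-0.0035 -0.0011  0.0005]
```

Request:
send_rows:
  steps:
    - {"translation": [-2,-3.7,0.3],"delta_rot": [0,0,0],"jaw": 8.5}
    - {"translation": [-4,-7.4,0.6],"delta_rot": [0,0,0],"jaw": 8.5}
    - {"translation": [-6,-11.1,0.9],"delta_rot": [0,0,0],"jaw": 8.5}
    - {"translation": [-7.7,-14.4,1.1],"delta_rot": [0,0,0],"jaw": 8.5}
    - {"translation": [-7.7,-14.4,1.1],"delta_rot": [0,0,0],"jaw": 8.5}
    - {"translation": [-7.7,-14.4,1.1],"delta_rot": [0,0,0],"jaw": 8.5}
    - {"translation": [-7.7,-14.4,1.1],"delta_rot": [0,0,0],"jaw": 8.5}
    - {"translation": [-7.7,-14.4,1.1],"delta_rot": [0,0,0],"jaw": 8.5}

```text
time: 9.0
tool_pos: [0.4486, -0.0872, 0.1814]
tool_rot: [-0.001, 0.757, 0.654, 0.0]
contact_force: [1.0, 0.1, -0.2]
gripper_width: 0.992
grasp_force: 0.0
```

Run:
```python
from h import *
from plant import *
s=state(); goal(s,(.447,-.0878,.066))
f=grab_frame("top"); g=grab_frame("side")
for c in (f,g): print(fit(c,(.6015,-.0324),.116,.05,.004).round(4))
```

```text
pos [ 0.4486 -0.0872  0.1814] t 9.0 dt cm [-0.1  -0.14 11.54] rv [-0.0012 -0.0012  0.0013]
[ 5.996e-01 -3.330e-02  1.162e-01  5.992e-01 -3.350e-02  2.530e-02
  4.510e+02]
[ 5.991e-01 -3.240e-02  1.151e-01  5.996e-01 -3.320e-02  2.450e-02
  1.920e+02]
```

Request:
send_rows:
  steps:
    - {"translation": [-0.1,-0.1,1.0],"delta_rot": [-0.001,-0.001,0.001],"jaw": 8.5}
    - {"translation": [-0.1,-0.1,3.5],"delta_rot": [-0.001,-0.001,0.001],"jaw": 8.5}
    - {"translation": [-0.1,-0.1,6.0],"delta_rot": [-0.001,-0.001,0.001],"jaw": 8.5}
    - {"translation": [-0.1,-0.1,8.5],"delta_rot": [-0.001,-0.001,0.001],"jaw": 8.5}
    - {"translation": [-0.1,-0.1,10.8],"delta_rot": [-0.001,-0.001,0.001],"jaw": 8.5}
    - {"translation": [-0.1,-0.1,11.8],"delta_rot": [-0.001,-0.001,0.001],"jaw": 8.5}
    - {"translation": [-0.1,-0.1,11.8],"delta_rot": [-0.001,-0.001,0.001],"jaw": 8.5}
    - {"translation": [-0.1,-0.1,11.8],"delta_rot": [-0.001,-0.001,0.001],"jaw": 8.5}

```text
time: 9.9
tool_pos: [0.4471, -0.0883, 0.0639]
tool_rot: [0.0, 0.757, 0.653, 0.0]
contact_force: [-0.0, -0.4, -0.4]
gripper_width: 0.992
grasp_force: 0.0
```

Request:
send_rows:
  steps:
    - {"translation": [0,0,0],"delta_rot": [0,0,0],"jaw": 7.2}
    - {"translation": [0,0,0],"delta_rot": [0,0,0],"jaw": 5.5}
    - {"translation": [0,0,0],"delta_rot": [0,0,0],"jaw": 5.5}
    - {"translation": [0,0,0],"delta_rot": [0,0,0],"jaw": 5.5}
    - {"translation": [0,0,0],"delta_rot": [0,0,0],"jaw": 5.5}
    - {"translation": [0,0,0],"delta_rot": [0,0,0],"jaw": 5.5}
    - {"translation": [0,0,0],"delta_rot": [0,0,0],"jaw": 5.5}
    - {"translation": [0,0,0],"delta_rot": [0,0,0],"jaw": 5.5}

```text
time: 10.7
tool_pos: [0.4481, -0.0886, 0.0653]
tool_rot: [0.002, 0.757, 0.653, 0.001]
contact_force: [0.2, 0.2, 6.2]
gripper_width: 0.735
grasp_force: 66.0
```

Request:
send_rows:
  steps:
    - {"translation": [0,0,-0.5],"delta_rot": [0,0,0],"jaw": 5.5}
    - {"translation": [0,0,-1.5],"delta_rot": [0,0,0],"jaw": 5.5}
    - {"translation": [0,0,-3.0],"delta_rot": [0,0,0],"jaw": 5.5}
    - {"translation": [0,0,-4.5],"delta_rot": [0,0,0],"jaw": 5.5}
    - {"translation": [0,0,-5.5],"delta_rot": [0,0,0],"jaw": 5.5}
    - {"translation": [0,0,-6.0],"delta_rot": [0,0,0],"jaw": 5.5}
    - {"translation": [0,0,-6.0],"delta_rot": [0,0,0],"jaw": 5.5}
    - {"translation": [0,0,-6.0],"delta_rot": [0,0,0],"jaw": 5.5}

```text
time: 11.5
tool_pos: [0.4461, -0.088, 0.1227]
tool_rot: [-0.0, 0.757, 0.653, -0.0]
contact_force: [0.8, -0.5, -2.3]
gripper_width: 0.74
grasp_force: 65.9
```

Run:
```python
from h import *
from plant import *
s=state(); goal(s,(.592,-.1227,.13))
```

```text
pos [ 0.4461 -0.088   0.1227] t 11.5 dt cm [-1.28 14.94 -0.74] rv [-0.001  -0.0002 -0.0005]
```

Request:
send_rows:
  steps:
    - {"translation": [-0.2,2,0],"delta_rot": [0,0,0],"jaw": 5.5}
    - {"translation": [-0.5,5.5,0],"delta_rot": [0,0,0],"jaw": 5.5}
    - {"translation": [-0.8,9,0],"delta_rot": [0,0,0],"jaw": 5.5}
    - {"translation": [-1.1,12.5,0],"delta_rot": [0,0,0],"jaw": 5.5}
    - {"translation": [-1.3,14.3,0],"delta_rot": [0,0,0],"jaw": 5.5}
    - {"translation": [-1.3,15,0.6],"delta_rot": [0,0,0],"jaw": 5.5}
    - {"translation": [-1.3,15,1.2],"delta_rot": [0,0,0],"jaw": 5.5}
    - {"translation": [-1.3,15,1.6],"delta_rot": [0,0,0],"jaw": 5.5}

```text
time: 12.3
tool_pos: [0.5913, -0.1225, 0.1052]
tool_rot: [-0.002, 0.757, 0.653, -0.001]
contact_force: [-1.1, -0.5, -1.7]
gripper_width: 0.735
grasp_force: 66.5
```

Request:
send_rows:
  steps:
    - {"translation": [0,0,0.2],"delta_rot": [0,0,0],"jaw": 5.5}
    - {"translation": [0,0,0.2],"delta_rot": [0,0,0],"jaw": 5.5}
    - {"translation": [0,0,0.2],"delta_rot": [0,0,0],"jaw": 5.5}
    - {"translation": [0,0,0.2],"delta_rot": [0,0,0],"jaw": 5.5}
    - {"translation": [0,0,0.2],"delta_rot": [0,0,0],"jaw": 5.5}
    - {"translation": [0,0,0.2],"delta_rot": [0,0,0],"jaw": 5.5}
    - {"translation": [0,0,0.2],"delta_rot": [0,0,0],"jaw": 5.5}
    - {"translation": [0,0,0.2],"delta_rot": [0,0,0],"jaw": 5.5}

```text
time: 13.1
tool_pos: [0.593, -0.1231, 0.1054]
tool_rot: [0.0, 0.757, 0.653, 0.0]
contact_force: [-1.3, -0.4, -2.4]
gripper_width: 0.733
grasp_force: 66.5
```

Run:
```python
from h import *
from plant import *
s=state(); goal(s,(.592,-.1227,.0885))
f=grab_frame("top"); h=s["tool_pos"][2]-.0645+.108
print(h,fit(f,(.592,-.1227),h,.05,.004).round(4))
```

```text
pos [ 0.593  -0.1231  0.1054] t 13.1 dt cm [ 0.03 -0.11  1.69] rv [ 0.0001  0.     -0.0005]
0.14885554823837843 [ 5.807e-01 -9.940e-02  1.461e-01  5.804e-01 -9.800e-02  4.600e-03
  8.000e+00]
```

Request:
send_rows:
  steps:
    - {"translation": [0,0,0.5],"delta_rot": [0,0,0],"jaw": 5.5}
    - {"translation": [0,0,0.9],"delta_rot": [0,0,0],"jaw": 5.5}
    - {"translation": [0,0,1.2],"delta_rot": [0,0,0],"jaw": 5.5}
    - {"translation": [0,0,1.4],"delta_rot": [0,0,0],"jaw": 5.5}
    - {"translation": [0,0,1.5],"delta_rot": [0,0,0],"jaw": 5.5}
    - {"translation": [0,0,1.6],"delta_rot": [0,0,0],"jaw": 5.5}
    - {"translation": [0,0,1.6],"delta_rot": [0,0,0],"jaw": 5.5}
    - {"translation": [0,0,1.6],"delta_rot": [0,0,0],"jaw": 5.5}

```text
time: 13.95
tool_pos: [0.5931, -0.1231, 0.0895]
tool_rot: [0.0, 0.757, 0.653, 0.0]
contact_force: [0.1, 0.5, -2.0]
gripper_width: 0.733
grasp_force: 66.5
```

Force is still only the carried weight, so it hasn't touched yet. I'll lower it further in 0.5 mm steps.

Request:
send_rows:
  steps:
    - {"translation": [0,0,0.05],"delta_rot": [0,0,0],"jaw": 5.5}
    - {"translation": [0,0,0.1],"delta_rot": [0,0,0],"jaw": 5.5}
    - {"translation": [0,0,0.15],"delta_rot": [0,0,0],"jaw": 5.5}
    - {"translation": [0,0,0.15],"delta_rot": [0,0,0],"jaw": 5.5}
    - {"translation": [0,0,0.15],"delta_rot": [0,0,0],"jaw": 5.5}
    - {"translation": [0,0,0.15],"delta_rot": [0,0,0],"jaw": 5.5}
    - {"translation": [0,0,0.15],"delta_rot": [0,0,0],"jaw": 5.5}
    - {"translation": [0,0,0.15],"delta_rot": [0,0,0],"jaw": 5.5}

```text
time: 14.75
tool_pos: [0.5933, -0.1232, 0.0892]
tool_rot: [0.0, 0.757, 0.653, -0.0]
contact_force: [-3.3, 0.2, 6.0]
gripper_width: 0.734
grasp_force: 67.3
```

Request:
send_rows:
  steps:
    - {"translation": [0,0,0],"delta_rot": [0,0,0],"jaw": 6.6}
    - {"translation": [0,0,0],"delta_rot": [0,0,0],"jaw": 7.0}
    - {"translation": [0,0,0],"delta_rot": [0,0,0],"jaw": 7.5}
    - {"translation": [0,0,0],"delta_rot": [0,0,0],"jaw": 8.0}
    - {"translation": [0,0,0],"delta_rot": [0,0,0],"jaw": 8.5}
    - {"translation": [0,0,0],"delta_rot": [0,0,0],"jaw": 8.5}
    - {"translation": [0,0,0],"delta_rot": [0,0,0],"jaw": 8.5}
    - {"translation": [0,0,0],"delta_rot": [0,0,0],"jaw": 8.5}

```text
time: 15.55
tool_pos: [0.593, -0.1231, 0.0878]
tool_rot: [0.0, 0.757, 0.653, -0.0]
contact_force: [0.1, -0.7, 0.7]
gripper_width: 0.993
grasp_force: 0.0
```

Request:
send_rows:
  steps:
    - {"translation": [0,0,-1],"delta_rot": [0,0,0],"jaw": 8.5}
    - {"translation": [0,0,-3],"delta_rot": [0,0,0],"jaw": 8.5}
    - {"translation": [0,0,-6],"delta_rot": [0,0,0],"jaw": 8.5}
    - {"translation": [0,0,-9],"delta_rot": [0,0,0],"jaw": 8.5}
    - {"translation": [0,0,-11],"delta_rot": [0,0,0],"jaw": 8.5}
    - {"translation": [0,0,-11],"delta_rot": [0,0,0],"jaw": 8.5}
    - {"translation": [0,0,-11],"delta_rot": [0,0,0],"jaw": 8.5}
    - {"translation": [0,0,-11],"delta_rot": [0,0,0],"jaw": 8.5}

```text
time: 16.35
tool_pos: [0.5921, -0.1228, 0.1959]
tool_rot: [-0.001, 0.757, 0.653, -0.001]
contact_force: [0.2, 0.3, 0.3]
gripper_width: 0.993
grasp_force: 0.0
```

Run:
```python
from h import *
from plant import *
s=state(); goal(s,(.4378,.0804,.17))
```

```text
pos [ 0.5921 -0.1228  0.1959] t 16.35 dt cm [ 17.82 -18.25   2.66] rv [-0.0029 -0.0006 -0.0005]
```

Request:
send_rows:
  steps:
    - {"translation": [3,-3,0],"delta_rot": [0,0,0],"jaw": 8.5}
    - {"translation": [6,-6.2,0],"delta_rot": [0,0,0],"jaw": 8.5}
    - {"translation": [9,-9.3,0],"delta_rot": [0,0,0],"jaw": 8.5}
    - {"translation": [12,-12.3,0.5],"delta_rot": [0,0,0],"jaw": 8.5}
    - {"translation": [15,-15.4,1.5],"delta_rot": [0,0,0],"jaw": 8.5}
    - {"translation": [17.8,-18.2,2.6],"delta_rot": [0,0,0],"jaw": 8.5}
    - {"translation": [17.8,-18.2,2.6],"delta_rot": [0,0,0],"jaw": 8.5}
    - {"translation": [17.8,-18.2,2.6],"delta_rot": [0,0,0],"jaw": 8.5}

```text
time: 17.15
tool_pos: [0.438, 0.0802, 0.1701]
tool_rot: [-0.001, 0.757, 0.654, -0.001]
contact_force: [0.7, -0.5, 0.5]
gripper_width: 0.997
grasp_force: 0.0
```

Run:
```python
from h import *
from plant import *
s=state(); goal(s,(.4378,.0804,.040))
f=grab_frame("top"); g=grab_frame("side")
for c in (f,g):
  print(fit(c,(.6015,-.0324),.116,.05,.004).round(4)); print(fit(c,(.5906,-.1228),.132,.05,.004).round(4)); print(fit(c,(.4432,.2577),.06,.05,.004).round(4))
```

```text
pos [0.438  0.0802 0.1701] t 17.15 dt cm [2.000e-02 1.000e-02 1.301e+01] rv [-0.0025  0.0008  0.0013]
[ 6.000e-01 -3.350e-02  1.162e-01  6.002e-01 -3.310e-02  2.590e-02
  4.590e+02]
[ 5.929e-01 -1.221e-01  1.322e-01  5.934e-01 -1.219e-01  2.760e-02
  5.990e+02]
[4.424e-01 2.606e-01 6.030e-02 4.421e-01 2.595e-01 1.820e-02 1.910e+02]
[ 5.996e-01 -3.140e-02  1.151e-01  6.006e-01 -3.180e-02  2.500e-02
  1.890e+02]
[ 5.922e-01 -1.003e-01  1.308e-01  5.929e-01 -1.000e-01  3.100e-03
  5.000e+00]
[4.428e-01 2.588e-01 5.880e-02 4.429e-01 2.592e-01 1.790e-02 2.130e+02]
```

Request:
send_rows:
  steps:
    - {"translation": [0,0,1.0],"delta_rot": [-0.002,0.001,0.001],"jaw": 8.5}
    - {"translation": [0,0,4],"delta_rot": [-0.002,0.001,0.001],"jaw": 8.5}
    - {"translation": [0,0,7],"delta_rot": [-0.002,0.001,0.001],"jaw": 8.5}
    - {"translation": [0,0,10],"delta_rot": [-0.002,0.001,0.001],"jaw": 8.5}
    - {"translation": [0,0,12],"delta_rot": [-0.002,0.001,0.001],"jaw": 8.5}
    - {"translation": [0,0,13],"delta_rot": [-0.002,0.001,0.001],"jaw": 8.5}
    - {"translation": [0,0,13],"delta_rot": [-0.002,0.001,0.001],"jaw": 8.5}
    - {"translation": [0,0,13],"delta_rot": [-0.002,0.001,0.001],"jaw": 8.5}

```text
time: 18.05
tool_pos: [0.4401, 0.0795, 0.0425]
tool_rot: [0.001, 0.758, 0.652, 0.001]
contact_force: [1.2, 0.1, 0.5]
gripper_width: 0.995
grasp_force: 0.0
```

Request:
send_rows:
  steps:
    - {"translation": [0,0,0],"delta_rot": [0,0,0],"jaw": 6.0}
    - {"translation": [0,0,0],"delta_rot": [0,0,0],"jaw": 4.4}
    - {"translation": [0,0,0],"delta_rot": [0,0,0],"jaw": 4.4}
    - {"translation": [0,0,0],"delta_rot": [0,0,0],"jaw": 4.4}
    - {"translation": [0,0,0],"delta_rot": [0,0,0],"jaw": 4.4}
    - {"translation": [0,0,0],"delta_rot": [0,0,0],"jaw": 4.4}
    - {"translation": [0,0,0],"delta_rot": [0,0,0],"jaw": 4.4}
    - {"translation": [0,0,0],"delta_rot": [0,0,0],"jaw": 4.4}

```text
time: 18.85
tool_pos: [0.4406, 0.0799, 0.0434]
tool_rot: [0.001, 0.758, 0.653, 0.002]
contact_force: [-0.4, 0.1, 5.6]
gripper_width: 0.587
grasp_force: 63.2
```

Request:
send_rows:
  steps:
    - {"translation": [0,0,-0.5],"delta_rot": [0,0,0],"jaw": 4.4}
    - {"translation": [0,0,-1.5],"delta_rot": [0,0,0],"jaw": 4.4}
    - {"translation": [0,0,-3.0],"delta_rot": [0,0,0],"jaw": 4.4}
    - {"translation": [0,0,-4.5],"delta_rot": [0,0,0],"jaw": 4.4}
    - {"translation": [0,0,-5.5],"delta_rot": [0,0,0],"jaw": 4.4}
    - {"translation": [0,0,-6.0],"delta_rot": [0,0,0],"jaw": 4.4}
    - {"translation": [0,0,-6.0],"delta_rot": [0,0,0],"jaw": 4.4}
    - {"translation": [0,0,-6.0],"delta_rot": [0,0,0],"jaw": 4.4}

```text
time: 19.65
tool_pos: [0.4387, 0.0797, 0.1013]
tool_rot: [0.0, 0.758, 0.653, 0.001]
contact_force: [-0.6, 0.8, -1.5]
gripper_width: 0.586
grasp_force: 62.6
```

Run:
```python
from h import *
from plant import *
s=state(); goal(s,(.609,.0664,.083))
```

```text
pos [0.4387 0.0797 0.1013] t 19.65 dt cm [ 1.21 17.04  1.85] rv [ 0.001  -0.0008 -0.0014]
```

Request:
send_rows:
  steps:
    - {"translation": [0.2,2,0],"delta_rot": [0,0,0],"jaw": 4.4}
    - {"translation": [0.4,5.5,0],"delta_rot": [0,0,0],"jaw": 4.4}
    - {"translation": [0.7,9.5,0],"delta_rot": [0,0,0],"jaw": 4.4}
    - {"translation": [1.0,13.5,0],"delta_rot": [0,0,0],"jaw": 4.4}
    - {"translation": [1.2,16.3,0.3],"delta_rot": [0,0,0],"jaw": 4.4}
    - {"translation": [1.2,17,1.0],"delta_rot": [0,0,0],"jaw": 4.4}
    - {"translation": [1.2,17,1.6],"delta_rot": [0,0,0],"jaw": 4.4}
    - {"translation": [1.2,17,1.8],"delta_rot": [0,0,0],"jaw": 4.4}

```text
time: 20.45
tool_pos: [0.6067, 0.0665, 0.0817]
tool_rot: [-0.001, 0.758, 0.653, -0.001]
contact_force: [-0.1, 0.0, -1.3]
gripper_width: 0.586
grasp_force: 62.9
```

Request:
send_rows:
  steps:
    - {"translation": [0,0,0],"delta_rot": [0,0,0],"jaw": 4.4}
    - {"translation": [0,0,0],"delta_rot": [0,0,0],"jaw": 4.4}
    - {"translation": [0,0,0],"delta_rot": [0,0,0],"jaw": 4.4}
    - {"translation": [0,0,0],"delta_rot": [0,0,0],"jaw": 4.4}
    - {"translation": [0,0,0],"delta_rot": [0,0,0],"jaw": 4.4}
    - {"translation": [0,0,0],"delta_rot": [0,0,0],"jaw": 4.4}
    - {"translation": [0,0,0],"delta_rot": [0,0,0],"jaw": 4.4}
    - {"translation": [0,0,0],"delta_rot": [0,0,0],"jaw": 4.4}

```text
time: 21.25
tool_pos: [0.6091, 0.0664, 0.0842]
tool_rot: [0.0, 0.758, 0.653, 0.001]
contact_force: [-0.3, 0.5, -1.4]
gripper_width: 0.59
grasp_force: 62.9
```

Run:
```python
from h import *
from plant import *
s=state(); goal(s,(.609,.0664,.067))
```

```text
pos [0.6091 0.0664 0.0842] t 21.25 dt cm [-0.   -0.01  1.72] rv [ 0.0019 -0.001  -0.0014]
```

Request:
send_rows:
  steps:
    - {"translation": [0,0,0.5],"delta_rot": [0,0,0],"jaw": 4.4}
    - {"translation": [0,0,1.0],"delta_rot": [0,0,0],"jaw": 4.4}
    - {"translation": [0,0,1.3],"delta_rot": [0,0,0],"jaw": 4.4}
    - {"translation": [0,0,1.5],"delta_rot": [0,0,0],"jaw": 4.4}
    - {"translation": [0,0,1.6],"delta_rot": [0,0,0],"jaw": 4.4}
    - {"translation": [0,0,1.7],"delta_rot": [0,0,0],"jaw": 4.4}
    - {"translation": [0,0,1.75],"delta_rot": [0,0,0],"jaw": 4.4}
    - {"translation": [0,0,1.75],"delta_rot": [0,0,0],"jaw": 4.4}

```text
time: 22.05
tool_pos: [0.6092, 0.0664, 0.0674]
tool_rot: [0.0, 0.758, 0.653, 0.001]
contact_force: [-4.5, -0.1, 4.6]
gripper_width: 0.59
grasp_force: 63.5
```

Touched down. Releasing and lifting.

Request:
send_rows:
  steps:
    - {"translation": [0,0,0],"delta_rot": [0,0,0],"jaw": 5.4}
    - {"translation": [0,0,0],"delta_rot": [0,0,0],"jaw": 6.0}
    - {"translation": [0,0,0],"delta_rot": [0,0,0],"jaw": 7.0}
    - {"translation": [0,0,0],"delta_rot": [0,0,0],"jaw": 8.0}
    - {"translation": [0,0,0],"delta_rot": [0,0,0],"jaw": 8.5}
    - {"translation": [0,0,0],"delta_rot": [0,0,0],"jaw": 8.5}
    - {"translation": [0,0,0],"delta_rot": [0,0,0],"jaw": 8.5}
    - {"translation": [0,0,0],"delta_rot": [0,0,0],"jaw": 8.5}

```text
time: 22.85
tool_pos: [0.6091, 0.0664, 0.0667]
tool_rot: [0.0, 0.758, 0.653, 0.001]
contact_force: [-0.2, -1.2, -0.4]
gripper_width: 0.995
grasp_force: 0.0
```

Request:
send_rows:
  steps:
    - {"translation": [0,0,-1],"delta_rot": [0,0,0],"jaw": 8.5}
    - {"translation": [0,0,-3],"delta_rot": [0,0,0],"jaw": 8.5}
    - {"translation": [0,0,-6],"delta_rot": [0,0,0],"jaw": 8.5}
    - {"translation": [0,0,-9],"delta_rot": [0,0,0],"jaw": 8.5}
    - {"translation": [0,0,-11],"delta_rot": [0,0,0],"jaw": 8.5}
    - {"translation": [0,0,-11],"delta_rot": [0,0,0],"jaw": 8.5}
    - {"translation": [0,0,-11],"delta_rot": [0,0,0],"jaw": 8.5}
    - {"translation": [0,0,-11],"delta_rot": [0,0,0],"jaw": 8.5}

```text
time: 23.65
tool_pos: [0.6078, 0.0663, 0.1748]
tool_rot: [-0.001, 0.758, 0.653, -0.0]
contact_force: [0.2, -0.3, -0.4]
gripper_width: 0.995
grasp_force: 0.0
```

Run:
```python
from h import *
from plant import *
s=state(); goal(s,(.4425,.2590,.16))
```

```text
pos [0.6078 0.0663 0.1748] t 23.65 dt cm [ 16.6  -19.21   1.51] rv [-0.0009 -0.0006 -0.0015]
```

Request:
send_rows:
  steps:
    - {"translation": [3,-3.4,0],"delta_rot": [0,0,0],"jaw": 8.5}
    - {"translation": [6,-6.9,0],"delta_rot": [0,0,0],"jaw": 8.5}
    - {"translation": [9,-10.4,0.3],"delta_rot": [0,0,0],"jaw": 8.5}
    - {"translation": [12,-13.9,0.6],"delta_rot": [0,0,0],"jaw": 8.5}
    - {"translation": [15,-17.3,1],"delta_rot": [0,0,0],"jaw": 8.5}
    - {"translation": [16.6,-19.2,1.5],"delta_rot": [0,0,0],"jaw": 8.5}
    - {"translation": [16.6,-19.2,1.5],"delta_rot": [0,0,0],"jaw": 8.5}
    - {"translation": [16.6,-19.2,1.5],"delta_rot": [0,0,0],"jaw": 8.5}

```text
time: 24.45
tool_pos: [0.4429, 0.2588, 0.16]
tool_rot: [0.0, 0.757, 0.653, -0.0]
contact_force: [0.0, -0.1, -0.4]
gripper_width: 0.992
grasp_force: 0.0
```

Run:
```python
from h import *
from plant import *
s=state(); goal(s,(.4425,.2590,.027))
f=grab_frame("top"); g=grab_frame("side")
for c in (f,g):
  print(fit(c,(.6087,.0664),.1,.05,.004).round(4))
```

```text
pos [0.4429 0.2588 0.16  ] t 24.45 dt cm [ 0.03 -0.05 13.3 ] rv [ 0.0002  0.0006 -0.0003]
[6.078e-01 6.600e-02 1.001e-01 6.083e-01 6.660e-02 2.180e-02 3.210e+02]
[nan nan nan  0.  0.  0.  0.]h.py:12: RuntimeWarning: Mean of empty slice.
  return np.array([*p.mean(0),cx,cy,r,len(p)])
  ret = um.true_divide(
```

Request:
send_rows:
  steps:
    - {"translation": [0,0,1.0],"delta_rot": [0,0,0],"jaw": 7.2}
    - {"translation": [0,0,4],"delta_rot": [0,0,0],"jaw": 7.2}
    - {"translation": [0,0,7],"delta_rot": [0,0,0],"jaw": 7.2}
    - {"translation": [0,0,10],"delta_rot": [0,0,0],"jaw": 7.2}
    - {"translation": [0,0,12],"delta_rot": [0,0,0],"jaw": 7.2}
    - {"translation": [0,0,13.3],"delta_rot": [0,0,0],"jaw": 7.2}
    - {"translation": [0,0,13.3],"delta_rot": [0,0,0],"jaw": 7.2}
    - {"translation": [0,0,13.3],"delta_rot": [0,0,0],"jaw": 7.2}

```text
time: 25.35
tool_pos: [0.4446, 0.2589, 0.0289]
tool_rot: [0.001, 0.758, 0.652, 0.001]
contact_force: [0.7, 0.4, 0.4]
gripper_width: 0.841
grasp_force: 0.0
```

Request:
send_rows:
  steps:
    - {"translation": [0,0,0],"delta_rot": [0,0,0],"jaw": 5.4}
    - {"translation": [0,0,0],"delta_rot": [0,0,0],"jaw": 3.8}
    - {"translation": [0,0,0],"delta_rot": [0,0,0],"jaw": 3.8}
    - {"translation": [0,0,0],"delta_rot": [0,0,0],"jaw": 3.8}
    - {"translation": [0,0,0],"delta_rot": [0,0,0],"jaw": 3.8}
    - {"translation": [0,0,0],"delta_rot": [0,0,0],"jaw": 3.8}
    - {"translation": [0,0,0],"delta_rot": [0,0,0],"jaw": 3.8}
    - {"translation": [0,0,0],"delta_rot": [0,0,0],"jaw": 3.8}

```text
time: 26.15
tool_pos: [0.4455, 0.2597, 0.0304]
tool_rot: [0.001, 0.758, 0.653, 0.003]
contact_force: [-0.3, 0.1, 7.1]
gripper_width: 0.517
grasp_force: 61.8
```

Request:
send_rows:
  steps:
    - {"translation": [0,0,-0.5],"delta_rot": [0,0,0],"jaw": 3.8}
    - {"translation": [0,0,-1.5],"delta_rot": [0,0,0],"jaw": 3.8}
    - {"translation": [0,0,-3.0],"delta_rot": [0,0,0],"jaw": 3.8}
    - {"translation": [0,0,-4.5],"delta_rot": [0,0,0],"jaw": 3.8}
    - {"translation": [0,0,-6],"delta_rot": [0,0,0],"jaw": 3.8}
    - {"translation": [0,0,-7.0],"delta_rot": [0,0,0],"jaw": 3.8}
    - {"translation": [0,0,-7.0],"delta_rot": [0,0,0],"jaw": 3.8}
    - {"translation": [0,0,-7.0],"delta_rot": [0,0,0],"jaw": 3.8}

```text
time: 26.95
tool_pos: [0.4438, 0.259, 0.0987]
tool_rot: [0.001, 0.758, 0.653, 0.001]
contact_force: [-0.1, 0.3, -2.4]
gripper_width: 0.518
grasp_force: 61.3
```

Run:
```python
from h import *
from plant import *
s=state(); goal(s,(.6325,.1585,.07))
```

```text
pos [0.4438 0.259  0.0987] t 26.95 dt cm [-7.15 20.14  2.91] rv [ 0.0024 -0.0012 -0.0014]
```

Request:
send_rows:
  steps:
    - {"translation": [-1.5,1.5,0],"delta_rot": [0,0,0],"jaw": 3.8}
    - {"translation": [-3.5,5,0],"delta_rot": [0,0,0],"jaw": 3.8}
    - {"translation": [-5.5,9,0],"delta_rot": [0,0,0],"jaw": 3.8}
    - {"translation": [-6.8,13,0],"delta_rot": [0,0,0],"jaw": 3.8}
    - {"translation": [-7.2,17,0],"delta_rot": [0,0,0],"jaw": 3.8}
    - {"translation": [-7.2,19.5,0.5],"delta_rot": [0,0,0],"jaw": 3.8}
    - {"translation": [-7.2,20.1,1.8],"delta_rot": [0,0,0],"jaw": 3.8}
    - {"translation": [-7.2,20.1,2.6],"delta_rot": [0,0,0],"jaw": 3.8}

```text
time: 27.75
tool_pos: [0.6308, 0.1577, 0.07]
tool_rot: [-0.001, 0.758, 0.652, -0.001]
contact_force: [-0.5, -0.4, -1.5]
gripper_width: 0.518
grasp_force: 61.5
```

Request:
send_rows:
  steps:
    - {"translation": [0,0,0],"delta_rot": [0,0,0],"jaw": 3.8}
    - {"translation": [0,0,0],"delta_rot": [0,0,0],"jaw": 3.8}
    - {"translation": [0,0,0],"delta_rot": [0,0,0],"jaw": 3.8}
    - {"translation": [0,0,0],"delta_rot": [0,0,0],"jaw": 3.8}
    - {"translation": [0,0,0],"delta_rot": [0,0,0],"jaw": 3.8}
    - {"translation": [0,0,0],"delta_rot": [0,0,0],"jaw": 3.8}
    - {"translation": [0,0,0],"delta_rot": [0,0,0],"jaw": 3.8}
    - {"translation": [0,0,0],"delta_rot": [0,0,0],"jaw": 3.8}

```text
time: 28.55
tool_pos: [0.632, 0.158, 0.0729]
tool_rot: [0.0, 0.758, 0.653, 0.001]
contact_force: [-0.4, -0.6, -1.7]
gripper_width: 0.519
grasp_force: 61.5
```

Run:
```python
from h import *
from plant import *
s=state(); goal(s,(.6325,.1585,.0535))
```

```text
pos [0.632  0.158  0.0729] t 28.55 dt cm [0.06 0.04 1.94] rv [ 0.0022 -0.001  -0.0015]
```

Request:
send_rows:
  steps:
    - {"translation": [0,0,0.6],"delta_rot": [0,0,0],"jaw": 3.8}
    - {"translation": [0,0,1.1],"delta_rot": [0,0,0],"jaw": 3.8}
    - {"translation": [0,0,1.5],"delta_rot": [0,0,0],"jaw": 3.8}
    - {"translation": [0,0,1.7],"delta_rot": [0,0,0],"jaw": 3.8}
    - {"translation": [0,0,1.8],"delta_rot": [0,0,0],"jaw": 3.8}
    - {"translation": [0,0,1.9],"delta_rot": [0,0,0],"jaw": 3.8}
    - {"translation": [0,0,1.95],"delta_rot": [0,0,0],"jaw": 3.8}
    - {"translation": [0,0,1.95],"delta_rot": [0,0,0],"jaw": 3.8}

```text
time: 29.35
tool_pos: [0.6321, 0.158, 0.0544]
tool_rot: [0.0, 0.758, 0.653, 0.001]
contact_force: [-4.3, -0.3, 4.9]
gripper_width: 0.515
grasp_force: 62.1
```

Request:
send_rows:
  steps:
    - {"translation": [0,0,0],"delta_rot": [0,0,0],"jaw": 4.8}
    - {"translation": [0,0,0],"delta_rot": [0,0,0],"jaw": 5.4}
    - {"translation": [0,0,0],"delta_rot": [0,0,0],"jaw": 6.2}
    - {"translation": [0,0,0],"delta_rot": [0,0,0],"jaw": 7.2}
    - {"translation": [0,0,0],"delta_rot": [0,0,0],"jaw": 7.5}
    - {"translation": [0,0,0],"delta_rot": [0,0,0],"jaw": 7.5}
    - {"translation": [0,0,0],"delta_rot": [0,0,0],"jaw": 7.5}
    - {"translation": [0,0,0],"delta_rot": [0,0,0],"jaw": 7.5}

```text
time: 30.15
tool_pos: [0.632, 0.158, 0.0533]
tool_rot: [0.0, 0.758, 0.653, 0.001]
contact_force: [0.3, -0.2, -0.2]
gripper_width: 0.879
grasp_force: 0.0
```

Request:
send_rows:
  steps:
    - {"translation": [0,0,-1],"delta_rot": [0,0,0],"jaw": 7.5}
    - {"translation": [0,0,-3],"delta_rot": [0,0,0],"jaw": 7.5}
    - {"translation": [0,0,-6],"delta_rot": [0,0,0],"jaw": 7.5}
    - {"translation": [0,0,-9],"delta_rot": [0,0,0],"jaw": 7.5}
    - {"translation": [0,0,-12],"delta_rot": [0,0,0],"jaw": 7.5}
    - {"translation": [0,0,-15],"delta_rot": [0,0,0],"jaw": 7.5}
    - {"translation": [0,0,-15],"delta_rot": [0,0,0],"jaw": 7.5}
    - {"translation": [0,0,-15],"delta_rot": [0,0,0],"jaw": 7.5}

```text
time: 30.95
tool_pos: [0.6322, 0.158, 0.205]
tool_rot: [0.001, 0.758, 0.653, 0.002]
contact_force: [-1.1, -1.5, -0.2]
gripper_width: 0.875
grasp_force: 0.0
```

Request:
send_rows:
  steps:
    - {"translation": [0,-4,0],"delta_rot": [0,0,0],"jaw": 7.5}
    - {"translation": [0,-8,0],"delta_rot": [0,0,0],"jaw": 7.5}
    - {"translation": [0,-12,0],"delta_rot": [0,0,0],"jaw": 7.5}
    - {"translation": [0,-16,0],"delta_rot": [0,0,0],"jaw": 7.5}
    - {"translation": [0,-18,0],"delta_rot": [0,0,0],"jaw": 7.5}
    - {"translation": [0,-18,0],"delta_rot": [0,0,0],"jaw": 7.5}
    - {"translation": [0,-18,0],"delta_rot": [0,0,0],"jaw": 7.5}
    - {"translation": [0,-18,0],"delta_rot": [0,0,0],"jaw": 7.5}

```text
time: 31.75
tool_pos: [0.4542, 0.1844, 0.2024]
tool_rot: [0.0, 0.758, 0.652, 0.001]
contact_force: [0.8, -0.8, 0.2]
gripper_width: 0.874
grasp_force: 0.0
```

Run:
```python
from h import *
from plant import *
import pickle
f=grab_frame("top"); g=grab_frame("side"); f0=pickle.load(open("top0.pkl","rb"))
for p,h in [((.632,.1585),.084),((.6087,.0664),.1),((.6015,-.0324),.116),((.5906,-.1228),.132)]:
  for c in (f,g): print(p,fit(c,p,h,.05,.004).round(4)[[0,1,2,3,4,6]])
# bowl foot and mug before/after
for p,h in [((.57,-.255),.084),((.65,.30),.103)]:
  for c in (f0,f): print(p,fit(c,p,h,.08,.004).round(4))
cv2.imwrite("pics/top9.png",f["pixels"])
```

```text
(0.632, 0.1585) [6.303e-01 1.558e-01 8.400e-02 6.308e-01 1.558e-01 2.310e+02]
(0.632, 0.1585) [6.302e-01 1.572e-01 8.280e-02 6.300e-01 1.567e-01 1.470e+02]
(0.6087, 0.0664) [6.071e-01 6.580e-02 1.002e-01 6.075e-01 6.570e-02 3.320e+02]
(0.6087, 0.0664) [6.089e-01 6.880e-02 9.920e-02 6.084e-01 6.720e-02 1.460e+02]
(0.6015, -0.0324) [ 5.996e-01 -3.320e-02  1.161e-01  5.998e-01 -3.320e-02  4.560e+02]
(0.6015, -0.0324) [nan nan nan  0.  0.  0.]
(0.5906, -0.1228) [ 5.924e-01 -1.222e-01  1.322e-01  5.930e-01 -1.216e-01  5.950e+02]
(0.5906, -0.1228) [  0.5841  -0.1262   0.1309   0.5886  -0.1233 108.    ]
(0.57, -0.255) [ 5.692e-01 -2.517e-01  8.430e-02  5.682e-01 -2.518e-01  3.380e-02
  7.820e+02]
(0.57, -0.255) [ 5.689e-01 -2.515e-01  8.450e-02  5.682e-01 -2.507e-01  3.480e-02
  7.950e+02]
(0.65, 0.3) [6.519e-01 2.923e-01 1.032e-01 6.524e-01 2.913e-01 4.090e-02 2.960e+02]
(0.65, 0.3) [6.518e-01 2.929e-01 1.032e-01 6.527e-01 2.914e-01 4.080e-02 2.930e+02]h.py:12: RuntimeWarning: Mean of empty slice.
  return np.array([*p.mean(0),cx,cy,r,len(p)])
  ret = um.true_divide(
```

View pics/top9.png

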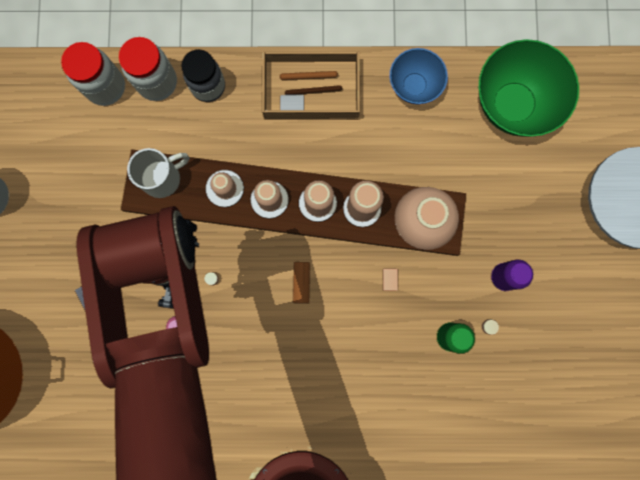

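The top view shows all four tumblers upright on their setters: smallest at (224,184), small at (268,194), large at (319,198) and largest at (366,202). Each is within about 3 mm of its setter's centre, the bowl and mug haven't moved, and the arm is clear.

```bash
python3 -c "
from plant import *
print(job_done())"
```

```text
the job is handed in; nothing more can be done
None
```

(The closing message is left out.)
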